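# Find the full canister by its weight

## Task

One of the three identical closed metal canisters holds the solid steel check weight; the other two are practically empty and look just the same. Find the heavy one by lifting, stand it upright in the instrument tray without dropping it, and leave the two light ones standing upright on the bench where they were. Do not disturb the petri dish in the tray, the timer or the red-lidded jar.

Things in the scene. Friction and masses are not known exactly. Their poses are not given: they have to be found in the camera images.
- can_a_mid (a point): Centre (half-way up, 34 mm above its underside, on its axis) of the first canister: a closed upright round can of plain bare aluminium, 56 mm in diameter, 68 mm high, lid fixed. z axis of the point points up along the can. All three cans look alike; which of them is full is drawn anew each time. The full one weighs about 0.44 to 0.54 kg, an empty one about 0.11 kg (the can itself 0.10 kg). The contents have a few mm of play and may rattle
- can_b_mid (a point): The same point of the second canister, same size and look
- can_c_mid (a point): The same point of the third canister, same size and look
- can_a: The first canister; origin at the centre of its underside, z up along its axis
- can_b: The second canister; origin at the centre of its underside, z up along its axis
- can_c: The third canister; origin at the centre of its underside, z up along its axis
- tray: Loose stainless instrument tray, 119 x 229 x 18 mm overall, 0.32 kg; origin at the centre of its underside, x across it, y along its length, z up. Its flat inner floor is 2 mm above the underside and measures 104 mm (x) by 214 mm (y); the rim is 17 mm high. The dish lies in the half towards +y; the half towards -y is empty
- dish: Round clear plastic petri dish, 62 mm across, 14 mm high, lying in the tray about 60 mm from the tray's centre towards its +y end; origin at the centre of its underside
- timer: Small white bench timer lying on its back, 58 x 62 x 18 mm, near the front edge of the bench; origin at the centre of its underside
- jar_red: Glass culture jar with a red lid, 69 mm across, 127 mm high, behind the canisters; origin at the centre of its underside
- side_pane_left: Fixed clear pane, 5 mm thick, hard to see, standing upright along x at the left end of the bench (an obstacle to go round): 470 mm long, 490 mm high; origin at the middle of its lower edge, the pane itself 12 mm farther to +y; it reaches from x 0.395 to 0.865 at y about 0.488

How it is judged (in metres and radians):
At the end, for the whole second after the job is handed in: The full canister (it rests on the tray with more than 3 N) stands on the tray's floor inside the rim, within 0.1 rad of upright, at rest; both other canisters stand upright (within 0.1 rad) and at rest within 50 mm of where each stood at the start (((x of can_a in the frame of tray between -0.03 and 0.03 m and y of can_a in the frame of tray between -0.09 and 0.09 m and z of can_a in the frame of tray below 0.008 m and angle between each of can_a, can_b, can_c's own z axis and vertical below 0.1 rad and linear speed of each of can_a, can_b, can_c below 0.02 m/s and contact force between can_a and tray above 3 N and distance of each of can_b, can_c from where it was at the start of the episode below 0.05 m) or (x of can_b in the frame of tray between -0.03 and 0.03 m and y of can_b in the frame of tray between -0.09 and 0.09 m and z of can_b in the frame of tray below 0.008 m and angle between each of can_b, can_a, can_c's own z axis and vertical below 0.1 rad and linear speed of each of can_b, can_a, can_c below 0.02 m/s and contact force between can_b and tray above 3 N and distance of each of can_a, can_c from where it was at the start of the episode below 0.05 m) or (x of can_c in the frame of tray between -0.03 and 0.03 m and y of can_c in the frame of tray between -0.09 and 0.09 m and z of can_c in the frame of tray below 0.008 m and angle between each of can_c, can_a, can_b's own z axis and vertical below 0.1 rad and linear speed of each of can_c, can_a, can_b below 0.02 m/s and contact force between can_c and tray above 3 N and distance of each of can_a, can_b from where it was at the start of the episode below 0.05 m))); the robot touches nothing.
It fails at once if a canister is dropped or knocked: it moves faster than 0.55 m/s with no finger on it (a fall of more than about 15 mm) ((contact force between the fingers and can_a below 0.05 N and linear speed of can_a above 0.55 m/s) or (contact force between the fingers and can_b below 0.05 N and linear speed of can_b above 0.55 m/s) or (contact force between the fingers and can_c below 0.05 N and linear speed of can_c above 0.55 m/s)).
It fails at once if the petri dish is shifted more than 30 mm in the tray or tipped out of it (angle between dish's own z axis and vertical above 0.3 rad or x of dish in the frame of tray above 0.04 m or x of dish in the frame of tray below -0.04 m or y of dish in the frame of tray below 0.025 m).
It fails at once if the timer or the red-lidded jar is moved more than 30 mm (distance of any of timer, jar_red from where it was at the start of the episode above 0.03 m).
It also fails if it takes over 72 s, if anything falls off the work surface, if the arm or the gripper's body presses on something with over 40 N, if the wrist force passes 120 N, or if a joint passes its speed limit or range.

## Robot

A 6-joint arm with a two-finger parallel gripper is mounted at the origin on a cart in front of the work surface, level with it; the furniture and walls round the work are solid. World frame = base frame: x ahead of the robot, y to its left, z up, the work surface at z = 0. Lengths are in mm, angles in rad, forces in N, time in s.
With the tool pointing down it reaches from about 350 to 975 mm from the base axis. Payload 7.1 kg.
Tool frame: the origin (TCP) lies at the very end of the fingers, on their centre line; the grasp point (between the pads) lies 19 mm behind it; y points along the fingers, x is the direction in which the jaws open and shut, and the axes are right-handed (so a half turn about y gives the same grasp; the last joint's range is limited). The gripper opens to 88 mm and grips with 3 to 60 N. Pads are 20 mm wide; open, the fingers measure 115 mm over their backs; the gripper's body (75 mm by 178 mm) begins 61 mm behind the grasp point.
Start: joints at [-1.174, 0.423, 1.63, -0, 1.089, -0.019], TCP at [252.466, -571.722, 222.675] pointing down, gripper open.
Joint ranges: [-3, 3], [-0.9, 2.11], [0.09, 2.58], [-1.31, 4.45], [0.11, 2.69], [-2.54, 2.54]. Speed limits (rad/s): [2.39, 2.39, 3.01, 3.14, 3.14, 3.14].

## Interface

Orientations are given as a rotation vector (axis times angle).
In Python, from workcell import ctrl gives the robot as it stands. The module is installed in compiled form; this text tells all that it offers.
- The arm moves only by the tool jog_arm, never from a script. Its argument "steps" is a list of rows, each an object with "turn": the turn, a rotation vector about the world's x, y, z scaled (see below), a list of three; "dp": the shift along the world's x, y, z scaled (see below), a list of three; "claw": the opening, from 0 (shut) to 1 (fully open). In form: [{"turn": [wx, wy, wz], "dp": [x, y, z], "claw": claw}, ...]. A call has 1 to 12 rows; each row is the pose to reach, as a shift and turn from the pose measured when the call began, turning the shorter way round; what a row does not reach only later rows make up. The controller multiplies each number of a shift by 80 mm and each number of a turn by pi rad. A row lasts 1/12 s, in which the tool goes at most 41.7 mm and 7.16 degrees, less where a joint would pass 70% of its speed; a pose out of reach is approached as far as the arm can. A call with a number of a shift or a turn outside -1 to 1 is refused whole. A call with a gripper value outside its range is refused whole. The fingers move at their own pace and stop on an object; the grip force is fixed at half the most. Time passes only in rows, so rows that repeat a pose let the fingers close. It gives the time, the measured TCP pose, the force and the opening at its end, in the units of the state.
- ctrl.get_obs(): the state, without advancing time (a new reading comes with each control period).
- ctrl.get_image(name): name is "scene" or "top"; returns a dict with "img" (480x640x3 uint8, red, green, blue), "range_z" (480x640 float32, mm along the optical axis (not along the pixel's ray), 0 where there is no reading), "fovy" (degrees; the focal length in pixels is half the picture's height over the tangent of half this angle, whatever the lens; pixels are square), "cx", "cy" (the principal point, pixels), "camera_from_world" (4x4, takes a point from world to camera coordinates). Camera axes: x right, y down, z forward; pixel columns grow to the right and rows downward; lengths in mm; the calibration is good to about 2 mm. A picture is of the moment at which its call begins.
- ctrl.close_job(): hands the job in, once; it reports no verdict.
The state is a dict: "t": time; "qpos": joint angles; "qvel": joint speeds; "joint_torque": joint torques, N m; "ee_pos": TCP position; "orientation": TCP orientation; "ft_force": force on the tool from outside, world axes, zero at the start; "moment": the same for the moment, N m; "width": finger opening in mm.
Only numpy, scipy, OpenCV 4.12 (cv2) and the standard library are available. Lean on these libraries where they do the work, as an engineer would, in place of code of your own. Each camera call takes 0.05 s, during which the arm holds its last target.

## Working session

There is one attempt and no reset: what is moved stays moved. The work goes in short steps, Python scripts to look and compute and a tool call to move; the robot and the scene stay as the last step left them, time stands still between calls to the robot, and variables do not carry over. Pictures are saved under pics/ and viewed, and the job is handed in when it is done.

Besides the shell and the picture viewer there is one more tool, called after "Call:" as a command line: name --argument value ..., lists and objects as JSON in quotes. jog_arm: Moves the arm, as the interface text tells. Its arguments: {"type":"object","properties":{"steps":{"type":"array","items":{"type":"object","properties":{"turn":{"type":"array","items":{"type":"number"}},"dp":{"type":"array","items":{"type":"number"}},"claw":{"type":"number"}}}}},"required":["steps"]}

```bash
mkdir -p pics
cat > h.py <<'E'
import numpy as np, cv2
from workcell import ctrl
def snap(n,tag):
    d=ctrl.get_image(n); cv2.imwrite(f'pics/{tag}.png',d['img'][:,:,::-1]); np.savez(f'{tag}.npz',**d); return d
def world(d):
    z=d['range_z'];f=240/np.tan(np.radians(float(d['fovy']))/2)
    v,u=np.mgrid[:480,:640]
    P=np.stack([(u-d['cx'])*z/f,(v-d['cy'])*z/f,z,np.ones_like(z)],-1)
    W=P@np.linalg.inv(d['camera_from_world']).T
    W=W[...,:3]; W[z==0]=np.nan; return W
E
python3 - <<'E'
from h import *
for n in ('scene','top'):
    d=snap(n,n+'0'); print(n,d['fovy'],d['cx'],d['cy'],np.linalg.inv(d['camera_from_world']).round(2))
print(ctrl.get_obs())
E
```

```text
scene 54.9399187131901 320.6127264354156 235.80840218641032 [[-7.5000e-01 -3.4000e-01  5.6000e-01 -6.8380e+01]
 [-6.6000e-01  3.9000e-01 -6.4000e-01  7.4830e+02]
 [-0.0000e+00 -8.5000e-01 -5.2000e-01  6.2954e+02]
 [ 0.0000e+00  0.0000e+00  0.0000e+00  1.0000e+00]]
top 49.272277993883186 318.62211018060043 253.99860057384228 [[ 1.00000e-02 -1.00000e+00  7.00000e-02  4.58280e+02]
 [-1.00000e+00 -1.00000e-02 -2.00000e-02  7.37800e+01]
 [ 2.00000e-02 -7.00000e-02 -1.00000e+00  1.53233e+03]
 [ 0.00000e+00  0.00000e+00  0.00000e+00  1.00000e+00]]
{'t': 0.1, 'qpos': array([-1.17398126e+00,  4.23769063e-01,  1.63061680e+00,  8.67405134e-06,
        1.08859783e+00, -1.89972424e-02]), 'qvel': array([ 0.00029981, -0.00157005, -0.00213281, -0.00019623,  0.00049167,
        0.00035472]), 'joint_torque': array([ 3.28453432e-03, -5.45610666e+01, -2.74322927e+01,  6.46109576e-02,
        1.88236835e-02, -4.99420094e-05]), 'ee_pos': array([ 252.28905413, -571.26196446,  221.97526639]), 'orientation': array([-1.37688515,  0.89853274, -0.8966477 ]), 'ft_force': array([0.18144228, 0.58193122, 0.42678613]), 'moment': array([ 0.00797478, -0.05013849, -0.02644364]), 'width': 87.70404964165834}
```

View pics/scene0.png

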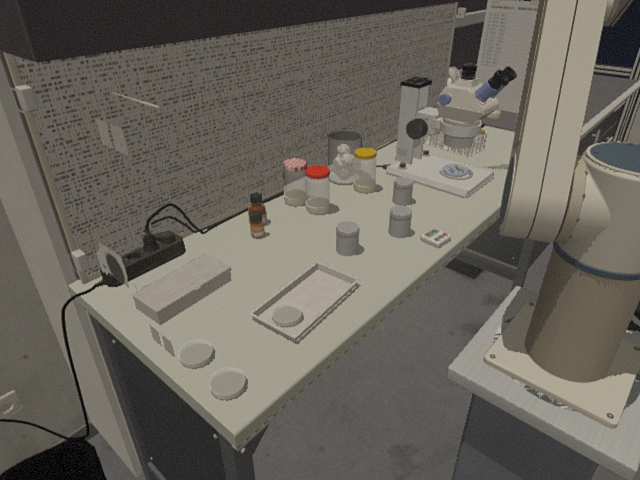

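View pics/top0.png

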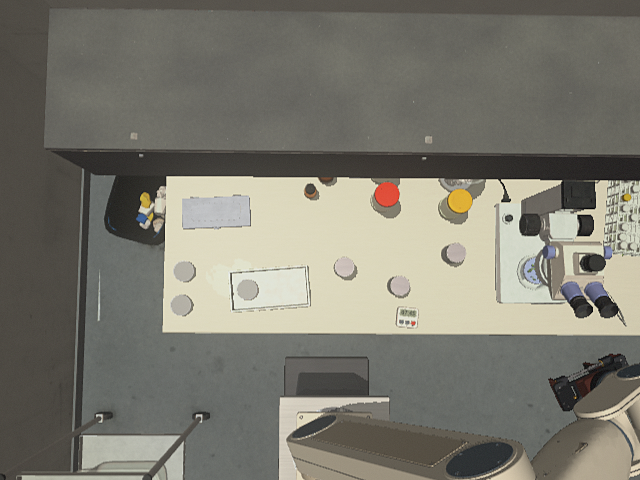

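The top view shows the cans at about (345,267), (399,286) and (455,253). The tray is centred near (270,289) with the dish in its left half at (247,290). The timer is at (407,317) and the red jar at (386,194).

```bash
python3 - <<'E'
from h import *
d=dict(np.load('top0.npz')); W=world(d)
img=d['img']
for n,(u,v) in dict(A=(345,267),B=(399,286),C=(455,253),dish=(247,290),jar=(386,194),timer=(407,317),yel=(460,201),shelf=(300,100),shelfedge=(300,146),bench=(350,310)).items():
    w=W[v-3:v+4,u-3:u+4].reshape(-1,3); print(n,np.nanmedian(w,0).round(1))
# cans: top-plane cluster
for n,(u,v) in dict(A=(345,267),B=(399,286),C=(455,253)).items():
    w=W[v-25:v+26,u-25:u+26].reshape(-1,3); m=abs(w[:,2]-68)<6
    (c,r)=cv2.minEnclosingCircle(w[m][:,:2].astype(np.float32)); print(n,m.sum(),c,r,w[m].mean(0).round(1))
# tray rim
w=W[255:325,220:325].reshape(-1,3); m=(w[:,2]>11)&(w[:,2]<25)
print('tray',cv2.minAreaRect(w[m][:,:2].astype(np.float32)),m.sum())
# tool heights map over bench: tall things
print('x max bench row180', W[180,250],W[330,350])
s=dict(np.load('scene0.npz')); Ws=world(s)
for u,v in [(200,100),(200,25),(300,10),(100,40)]: print(u,v,Ws[v,u].round(0))
E
python3 -c "
import cv2;i=cv2.imread('pics/top0.png')[160:340,160:500];cv2.imwrite('pics/crop.png',cv2.resize(i,None,fx=2.3,fy=2.3,interpolation=2))"
```

```text
A [522.8 -23.9  69.1]
B [ 470.8 -175.1   67.9]
C [ 564.6 -334.4   69.2]
dish [456.7 254.9  16.4]
jar [ 720.  -131.3  125.7]
timer [ 381.9 -207.2   16.7]
yel [ 702.9 -333.8  126.1]
shelf [763.8  92.1 707. ]
shelfedge [688.3  91.4 705.9]
bench [ 4.005e+02 -4.370e+01 -1.000e-01]
A 285 (525.0183715820312, -21.302640914916992) 28.391727447509766 [526.  -20.8  68.5]
B 294 (474.0842590332031, -177.46044921875) 28.533464431762695 [ 474.1 -177.1   68.5]
C 295 (566.6953735351562, -336.2388000488281) 29.40096092224121 [ 567.2 -335.9   68.4]
tray ((464.6912841796875, 193.84918212890625), (119.89073181152344, 230.45010375976562), 4.896719455718994) 803
x max bench row180 [781.87555875 253.66444548  -2.6268466 ] [342.57090394 -43.84861778  -0.50845043]
200 100 [878. 102. 335.]
200 25 [679. 216. 524.]
300 10 [680. -43. 529.]
100 40 [680. 400. 520.]
```

View pics/crop.png

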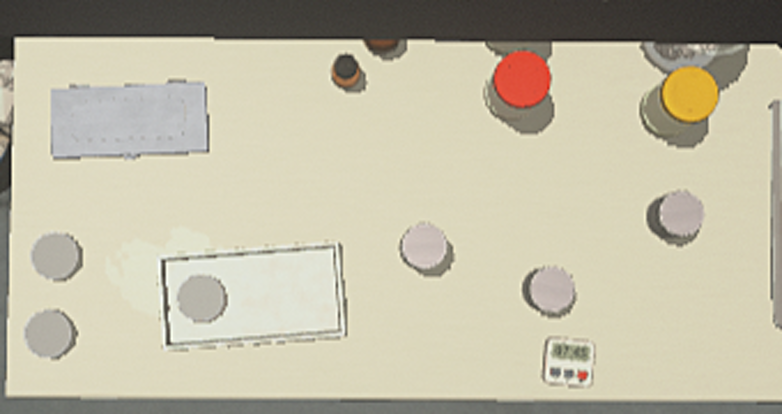

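Run:
```python
from h import *
from scipy.spatial.transform import Rotation as R
o=ctrl.get_obs(); M=R.from_rotvec(o['orientation']).as_matrix(); print('tool axes cols\n',M.round(3))
Ws=np.concatenate([world(dict(np.load(n))).reshape(-1,3) for n in('top0.npz','scene0.npz')])
Ws=Ws[~np.isnan(Ws[:,0])]
for y0 in range(-700,-340,40):
    r=[]
    for x0 in range(320,720,40):
        m=(Ws[:,0]>=x0)&(Ws[:,0]<x0+40)&(Ws[:,1]>=y0)&(Ws[:,1]<y0+40)&(Ws[:,2]<500)
        r.append(int(Ws[m][:,2].max()) if m.any() else -1)
    print(y0,r)
```

```text
tool axes cols
 [[ 0.404 -0.001  0.915]
 [-0.915  0.001  0.404]
 [-0.001 -1.     0.   ]]
-700 [8, 9, 33, 28, 28, 28, 29, 191, 42, -806]
-660 [11, 8, 358, 297, 304, 305, 302, 202, 202, 31]
-620 [8, 342, 368, 347, 364, 364, 307, 219, 301, 305]
-580 [494, 342, 367, 349, 364, 367, 306, 217, 300, 307]
-540 [9, 340, 367, 346, 311, 310, 307, 213, 298, 299]
-500 [8, 9, 35, 36, 37, 289, 286, 204, 200, 44]
-460 [8, 10, 8, 8, 8, 6, 11, 9, 11, 10]
-420 [12, 11, 8, 8, 10, 8, 8, 12, 8, 9]
-380 [8, 7, 9, 12, 10, 74, 76, 8, 132, 134]
```

Call:
jog_arm --steps '[{"dp":[0.3,1,0],"turn":[0,0,0],"claw":1},{"dp":[0.3,1,0],"turn":[0,0,0],"claw":1},{"dp":[0.3,1,0],"turn":[0,0,0],"claw":1},{"dp":[0.3,1,0],"turn":[0,0,0],"claw":1}]'

```text
t: 0.43
ee_pos: [276.6, -489.4, 221.7]
orientation: [-1.377, 0.898, -0.894]
ft_force: [-0.2, -0.2, 0.4]
width: 87.8
```

Call:
jog_arm --steps '[{"dp":[0.5,1,0],"turn":[0,0,0],"claw":1},{"dp":[0.5,1,0],"turn":[0,0,0],"claw":1},{"dp":[0.5,1,0],"turn":[0,0,0],"claw":1},{"dp":[0.5,1,0],"turn":[0,0,0],"claw":1}]'

```text
t: 0.77
ee_pos: [317.4, -408.5, 221.9]
orientation: [-1.378, 0.896, -0.892]
ft_force: [-0.2, 0.4, 1.0]
width: 87.4
```

Call:
jog_arm --steps '[{"dp":[1,0.9,0],"turn":[0,0,0],"claw":1},{"dp":[1,0.9,0],"turn":[0,0,0],"claw":1},{"dp":[1,0.9,0],"turn":[0,0,0],"claw":1},{"dp":[1,0.9,0],"turn":[0,0,0],"claw":1}]'

```text
t: 1.1
ee_pos: [400.3, -336.3, 222.1]
orientation: [-1.378, 0.893, -0.892]
ft_force: [-1.0, -1.2, 0.7]
width: 87.9
```

Call:
jog_arm --steps '[{"dp":[1,0,0],"turn":[0,0,0],"claw":1},{"dp":[1,0,0],"turn":[0,0,0],"claw":1},{"dp":[1,0,0],"turn":[0,0,0],"claw":1},{"dp":[1,0,0],"turn":[0,0,0],"claw":1}]'

```text
t: 1.43
ee_pos: [481.7, -338.2, 221.8]
orientation: [-1.379, 0.891, -0.892]
ft_force: [-0.8, 0.5, 0.1]
width: 88.1
```

Call:
jog_arm --steps '[{"dp":[1,0,-0.5],"turn":[0,0,0],"claw":1},{"dp":[1,0,-0.5],"turn":[0,0,0],"claw":1},{"dp":[1,0,-0.5],"turn":[0,0,0],"claw":1},{"dp":[1,0,-0.5],"turn":[0,0,0],"claw":1}]'

```text
t: 1.77
ee_pos: [561.3, -339.0, 179.6]
orientation: [-1.38, 0.894, -0.89]
ft_force: [-0.4, 0.0, 0.1]
width: 88.0
```

Call:
jog_arm --steps '[{"dp":[0.07,0.04,0],"turn":[0,0,0],"claw":1},{"dp":[0.07,0.04,-0.4],"turn":[0,0,0],"claw":1},{"dp":[0.07,0.04,-0.8],"turn":[0,0,0],"claw":1},{"dp":[0.07,0.04,-0.93],"turn":[0,0,0],"claw":1},{"dp":[0.07,0.04,-0.93],"turn":[0,0,0],"claw":1},{"dp":[0.07,0.04,-0.93],"turn":[0,0,0],"claw":1}]'

```text
t: 2.27
ee_pos: [566.4, -336.3, 106.2]
orientation: [-1.38, 0.894, -0.89]
ft_force: [0.8, -0.2, -0.2]
width: 87.9
```

Run:
```python
from h import *
d=snap('scene','s1'); i=cv2.imread('pics/s1.png')[120:280,300:500]; cv2.imwrite('pics/s1c.png',cv2.resize(i,None,fx=4,fy=3.7))
print(ctrl.get_obs()['ee_pos'])
```

```text
[ 567.23932055 -336.68108753  107.09896431]
```

View pics/s1c.png

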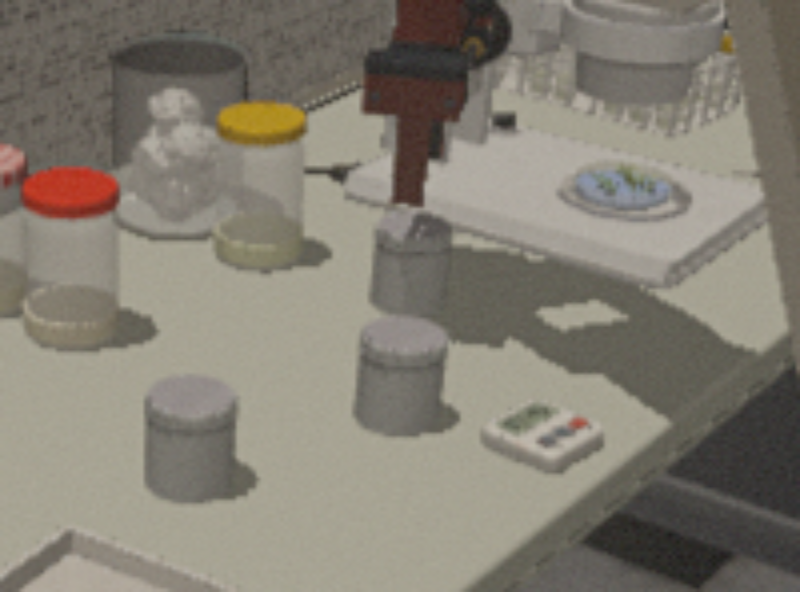

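The gripper is centred above can C (near fingertip at crop pixel 408,205). I'll descend and grip.

Call:
jog_arm --steps '[{"dp":[0,0,-0.3],"turn":[0,0,0],"claw":1},{"dp":[0,0,-0.6],"turn":[0,0,0],"claw":1},{"dp":[0,0,-0.85],"turn":[0,0,0],"claw":1},{"dp":[0,0,-0.96],"turn":[0,0,0],"claw":1},{"dp":[0,0,-0.96],"turn":[0,0,0],"claw":1},{"dp":[0,0,-0.96],"turn":[0,0,0],"claw":1}]'

```text
t: 2.82
ee_pos: [568.0, -337.2, 31.7]
orientation: [-1.38, 0.891, -0.893]
ft_force: [-0.7, 0.2, 0.4]
width: 87.8
```

Call:
jog_arm --steps '[{"dp":[0,0,0],"turn":[0,0,0],"claw":0.75},{"dp":[0,0,0],"turn":[0,0,0],"claw":0.7},{"dp":[0,0,0],"turn":[0,0,0],"claw":0.65},{"dp":[0,0,0],"turn":[0,0,0],"claw":0.5},{"dp":[0,0,0],"turn":[0,0,0],"claw":0.4},{"dp":[0,0,0],"turn":[0,0,0],"claw":0.4},{"dp":[0,0,0],"turn":[0,0,0],"claw":0.4}]'

```text
t: 3.4
ee_pos: [568.2, -337.3, 32.2]
orientation: [-1.38, 0.891, -0.894]
ft_force: [-0.3, -0.4, 5.2]
width: 56.4
```

Call:
jog_arm --steps '[{"dp":[0,0,0.05],"turn":[0,0,0],"claw":0.4},{"dp":[0,0,0.12],"turn":[0,0,0],"claw":0.4},{"dp":[0,0,0.15],"turn":[0,0,0],"claw":0.4},{"dp":[0,0,0.15],"turn":[0,0,0],"claw":0.4},{"dp":[0,0,0.15],"turn":[0,0,0],"claw":0.4},{"dp":[0,0,0.15],"turn":[0,0,0],"claw":0.4},{"dp":[0,0,0.15],"turn":[0,0,0],"claw":0.4},{"dp":[0,0,0.15],"turn":[0,0,0],"claw":0.4}]'

```text
t: 4.07
ee_pos: [568.0, -337.2, 43.9]
orientation: [-1.38, 0.891, -0.893]
ft_force: [-0.4, 0.1, -1.4]
width: 56.1
```

Run:
```python
from h import *
F=[]
for k in range(6):
    o=ctrl.get_obs(); F.append([*o['ft_force'],*o['joint_torque'][1:3]])
    if k<5: d=ctrl.get_image('scene')
print(np.array(F).round(2),o['t'],o['width'],o['ee_pos'])
cv2.imwrite('pics/s2.png',cv2.resize(d['img'][120:280,300:500,::-1],None,fx=4,fy=3.7))
```

```text
[[ -0.38   0.08  -1.37 -63.94 -21.14]
 [ -0.08  -0.47  -0.88 -63.91 -21.13]
 [ -1.06   0.37  -0.49 -63.88 -21.12]
 [ -1.16   0.76  -1.06 -63.86 -21.12]
 [  0.48  -0.47  -1.62 -63.85 -21.12]
 [ -0.3   -0.15  -1.28 -63.85 -21.12]] 4.3167 56.25133404134258 [ 568.13220493 -337.32136643   44.09595499]
```

View pics/s2.png

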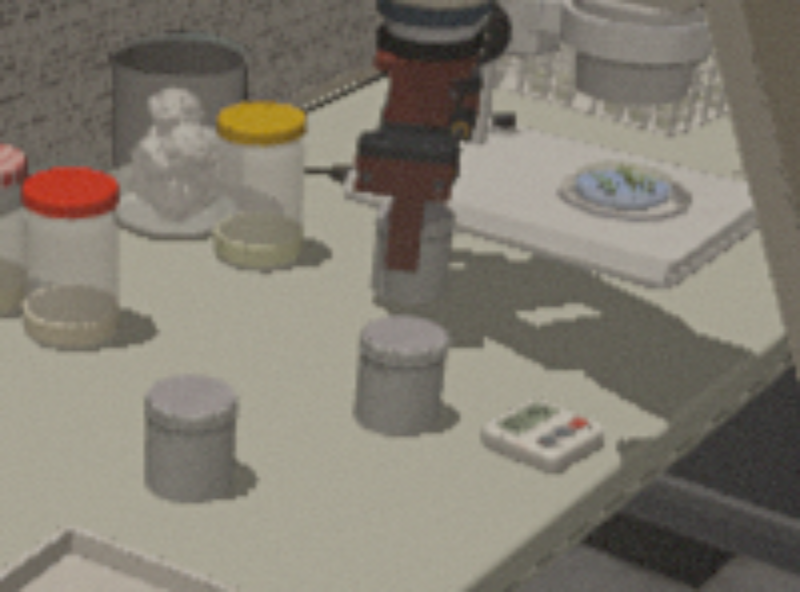

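Can C is lifted (bottom at about crop row 300) and weighs about 1.1 N, so it is light. I'll set it down.

Call:
jog_arm --steps '[{"dp":[0,0,-0.05],"turn":[0,0,0],"claw":0.4},{"dp":[0,0,-0.1],"turn":[0,0,0],"claw":0.4},{"dp":[0,0,-0.13],"turn":[0,0,0],"claw":0.4},{"dp":[0,0,-0.15],"turn":[0,0,0],"claw":0.4},{"dp":[0,0,-0.15],"turn":[0,0,0],"claw":0.4},{"dp":[0,0,-0.15],"turn":[0,0,0],"claw":0.4},{"dp":[0,0,-0.15],"turn":[0,0,0],"claw":0.4}]'

```text
t: 4.9
ee_pos: [567.8, -337.1, 32.2]
orientation: [-1.38, 0.892, -0.893]
ft_force: [-2.5, 2.2, 4.3]
width: 56.7
```

Call:
jog_arm --steps '[{"dp":[0,0,0],"turn":[0,0,0],"claw":0.65},{"dp":[0,0,0],"turn":[0,0,0],"claw":0.7},{"dp":[0,0,0],"turn":[0,0,0],"claw":0.8},{"dp":[0,0,0],"turn":[0,0,0],"claw":1},{"dp":[0,0,0],"turn":[0,0,0],"claw":1},{"dp":[0,0,0],"turn":[0,0,0],"claw":1},{"dp":[0,0,0],"turn":[0,0,0],"claw":1}]'

```text
t: 5.48
ee_pos: [567.8, -337.1, 32.1]
orientation: [-1.38, 0.892, -0.893]
ft_force: [0.1, -0.7, 0.4]
width: 87.4
```

Call:
jog_arm --steps '[{"dp":[0,0,0.3],"turn":[0,0,0],"claw":1},{"dp":[0,0,0.6],"turn":[0,0,0],"claw":1},{"dp":[0,0,1],"turn":[0,0,0],"claw":1},{"dp":[0,0,1],"turn":[0,0,0],"claw":1},{"dp":[0,0,1],"turn":[0,0,0],"claw":1}]'

```text
t: 5.9
ee_pos: [569.2, -337.9, 114.4]
orientation: [-1.379, 0.888, -0.896]
ft_force: [-0.1, 0.6, -0.5]
width: 88.0
```

Call:
jog_arm --steps '[{"dp":[-0.6,1,0],"turn":[0,0,0],"claw":1},{"dp":[-0.6,1,0],"turn":[0,0,0],"claw":1},{"dp":[-0.6,1,0],"turn":[0,0,0],"claw":1},{"dp":[-0.6,1,0],"turn":[0,0,0],"claw":1}]'

```text
t: 6.23
ee_pos: [518.6, -255.2, 113.1]
orientation: [-1.38, 0.89, -0.891]
ft_force: [0.5, 0.3, -0.2]
width: 88.1
```

Call:
jog_arm --steps '[{"dp":[-0.58,1,0],"turn":[0,0,0],"claw":1},{"dp":[-0.58,1,0],"turn":[0,0,0],"claw":1},{"dp":[-0.58,1,0],"turn":[0,0,0],"claw":1},{"dp":[-0.58,1,0],"turn":[0,0,0],"claw":1},{"dp":[-0.58,1,0],"turn":[0,0,0],"claw":1}]'

```text
t: 6.65
ee_pos: [473.4, -175.8, 113.1]
orientation: [-1.381, 0.889, -0.892]
ft_force: [0.1, -1.0, -0.3]
width: 88.0
```

Run:
```python
from h import *
d=snap('scene','s3'); W=world(d)
print(ctrl.get_obs()['ee_pos'])
w=W.reshape(-1,3)
for c in[(567,-336),(474,-177),(525,-21)]:
    m=(np.hypot(w[:,0]-c[0],w[:,1]-c[1])<45)&(abs(w[:,2]-68)<4); print(c,m.sum(),w[m].mean(0).round(1))
i=cv2.imread('pics/s3.png')[120:280,300:500]; cv2.imwrite('pics/s3c.png',cv2.resize(i,None,fx=4,fy=3.7))
```

```text
[ 473.99302172 -176.45707316  113.22501529]
(567, -336) 27 [ 549.2 -340.2   67.2]
(474, -177) 196 [ 467.1 -174.8   67.6]
(525, -21) 234 [518.4 -19.7  67.6]
```

View pics/s3c.png

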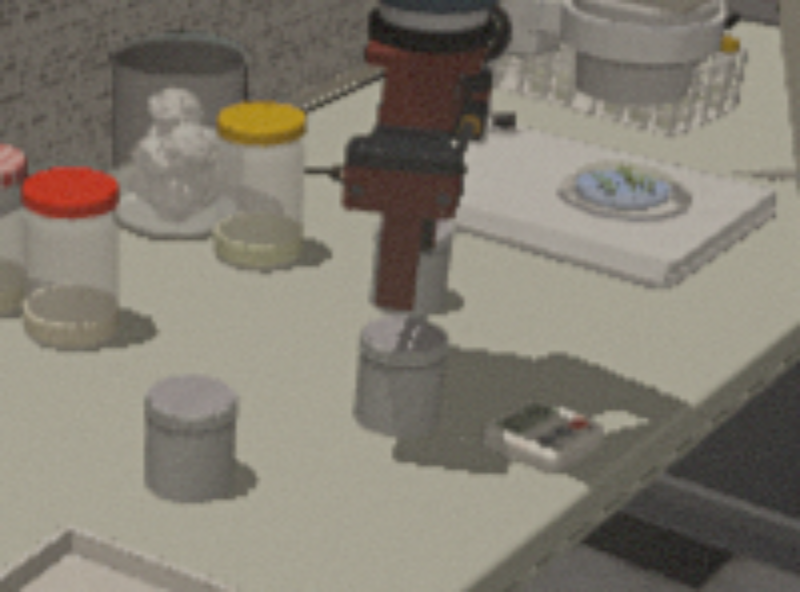

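The gripper is above B and C is standing behind it at (430,270) in the crop. Next I descend, grip and lift B.

Call:
jog_arm --steps '[{"dp":[0,0,-0.3],"turn":[0,0,0],"claw":1},{"dp":[0,0,-0.6],"turn":[0,0,0],"claw":1},{"dp":[0,0,-0.9],"turn":[0,0,0],"claw":1},{"dp":[0,0,-1],"turn":[0,0,0],"claw":1},{"dp":[0,0,-1],"turn":[0,0,0],"claw":1},{"dp":[0,0,-1],"turn":[0,0,0],"claw":1}]'

```text
t: 7.2
ee_pos: [474.7, -177.3, 33.2]
orientation: [-1.38, 0.889, -0.893]
ft_force: [-0.5, 0.0, -1.2]
width: 87.7
```

Call:
jog_arm --steps '[{"dp":[0,0,0],"turn":[0,0,0],"claw":0.75},{"dp":[0,0,0],"turn":[0,0,0],"claw":0.7},{"dp":[0,0,0],"turn":[0,0,0],"claw":0.65},{"dp":[0,0,0],"turn":[0,0,0],"claw":0.5},{"dp":[0,0,0],"turn":[0,0,0],"claw":0.4},{"dp":[0,0,0],"turn":[0,0,0],"claw":0.4},{"dp":[0,0,0],"turn":[0,0,0],"claw":0.4}]'

```text
t: 7.78
ee_pos: [475.0, -177.4, 33.7]
orientation: [-1.38, 0.888, -0.894]
ft_force: [-0.8, 0.3, 5.5]
width: 55.7
```

Call:
jog_arm --steps '[{"dp":[0,0,0.05],"turn":[0,0,0],"claw":0.4},{"dp":[0,0,0.1],"turn":[0,0,0],"claw":0.4},{"dp":[0,0,0.15],"turn":[0,0,0],"claw":0.4},{"dp":[0,0,0.15],"turn":[0,0,0],"claw":0.4},{"dp":[0,0,0.15],"turn":[0,0,0],"claw":0.4},{"dp":[0,0,0.15],"turn":[0,0,0],"claw":0.4},{"dp":[0,0,0.15],"turn":[0,0,0],"claw":0.4},{"dp":[0,0,0.15],"turn":[0,0,0],"claw":0.4}]'

```text
t: 8.45
ee_pos: [474.8, -177.4, 45.5]
orientation: [-1.38, 0.889, -0.894]
ft_force: [-0.4, -0.1, -0.5]
width: 55.5
```

Run:
```python
from h import *
F=[]
for k in range(6):
    o=ctrl.get_obs(); F.append(o['ft_force'])
    if k<5: d=ctrl.get_image('scene')
print(np.mean(F,0).round(2),o['t'],o['width'],o['ee_pos'],o['moment'])
```

```text
[-0.06  0.08 -1.17] 8.7 55.19942410403682 [ 474.9455025  -177.45399751   45.56614798] [-0.00752194 -0.01376938  0.00635714]
```

B is light too (1.2 N). I'll put it back and move to A.

Call:
jog_arm --steps '[{"dp":[0,0,-0.05],"turn":[0,0,0],"claw":0.4},{"dp":[0,0,-0.1],"turn":[0,0,0],"claw":0.4},{"dp":[0,0,-0.13],"turn":[0,0,0],"claw":0.4},{"dp":[0,0,-0.15],"turn":[0,0,0],"claw":0.4},{"dp":[0,0,-0.15],"turn":[0,0,0],"claw":0.4},{"dp":[0,0,-0.15],"turn":[0,0,0],"claw":0.4},{"dp":[0,0,-0.15],"turn":[0,0,0],"claw":0.4}]'

```text
t: 9.28
ee_pos: [474.6, -177.3, 33.6]
orientation: [-1.38, 0.889, -0.893]
ft_force: [-2.0, 0.1, 6.2]
width: 55.0
```

Call:
jog_arm --steps '[{"dp":[0,0,0],"turn":[0,0,0],"claw":0.65},{"dp":[0,0,0],"turn":[0,0,0],"claw":0.7},{"dp":[0,0,0],"turn":[0,0,0],"claw":0.8},{"dp":[0,0,0],"turn":[0,0,0],"claw":1},{"dp":[0,0,0],"turn":[0,0,0],"claw":1},{"dp":[0,0,0],"turn":[0,0,0],"claw":1},{"dp":[0,0,0],"turn":[0,0,0],"claw":1}]'

```text
t: 9.87
ee_pos: [474.6, -177.3, 33.6]
orientation: [-1.38, 0.889, -0.893]
ft_force: [0.3, -1.3, -0.5]
width: 87.3
```

Call:
jog_arm --steps '[{"dp":[0,0,0.3],"turn":[0,0,0],"claw":1},{"dp":[0,0,0.6],"turn":[0,0,0],"claw":1},{"dp":[0,0,1],"turn":[0,0,0],"claw":1},{"dp":[0,0,1],"turn":[0,0,0],"claw":1},{"dp":[0,0,1],"turn":[0,0,0],"claw":1}]'

```text
t: 10.28
ee_pos: [475.9, -177.8, 115.2]
orientation: [-1.379, 0.886, -0.896]
ft_force: [-0.3, 0.4, 0.4]
width: 87.6
```

Call:
jog_arm --steps '[{"dp":[0.31,0.97,0],"turn":[0,0,0],"claw":1},{"dp":[0.31,0.97,0],"turn":[0,0,0],"claw":1},{"dp":[0.31,0.97,0],"turn":[0,0,0],"claw":1},{"dp":[0.31,0.97,0],"turn":[0,0,0],"claw":1}]'

```text
t: 10.62
ee_pos: [500.3, -98.5, 114.0]
orientation: [-1.381, 0.885, -0.892]
ft_force: [-0.1, -0.2, -0.1]
width: 87.8
```

Call:
jog_arm --steps '[{"dp":[0.31,0.97,0],"turn":[0,0,0],"claw":1},{"dp":[0.31,0.97,0],"turn":[0,0,0],"claw":1},{"dp":[0.31,0.97,0],"turn":[0,0,0],"claw":1},{"dp":[0.31,0.97,0],"turn":[0,0,0],"claw":1},{"dp":[0.31,0.97,0],"turn":[0,0,0],"claw":1}]'

```text
t: 11.03
ee_pos: [524.1, -21.8, 113.2]
orientation: [-1.383, 0.886, -0.891]
ft_force: [-0.4, 0.3, 0.3]
width: 87.7
```

Run:
```python
from h import *
d=snap('scene','s4'); 
print(ctrl.get_obs()['ee_pos'])
i=cv2.imread('pics/s4.png')[120:340,240:500]; cv2.imwrite('pics/s4c.png',cv2.resize(i,None,fx=2.7,fy=2.7))
```

```text
[524.14804104 -22.18544603 113.33435938]
```

View pics/s4c.png

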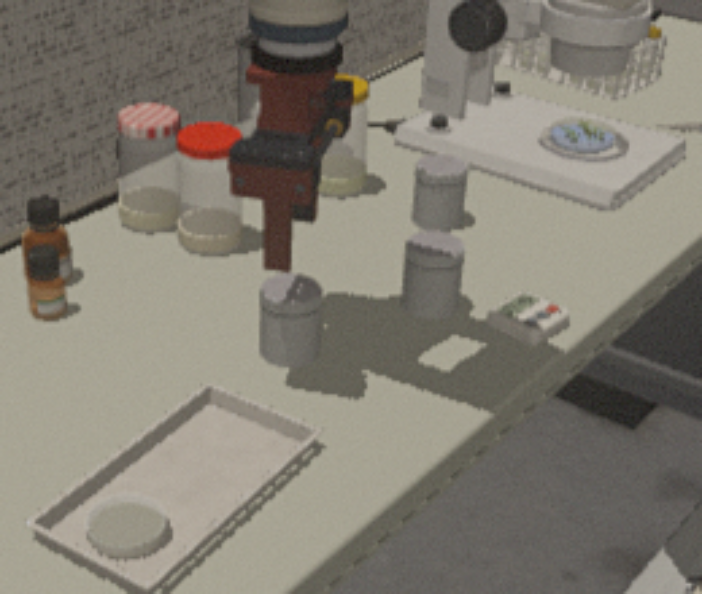

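B and C are upright in their places at crop (432,275) and (440,190), and the gripper is over A (290,290).

Call:
jog_arm --steps '[{"dp":[0,0,-0.3],"turn":[0,0,0],"claw":1},{"dp":[0,0,-0.6],"turn":[0,0,0],"claw":1},{"dp":[0,0,-0.9],"turn":[0,0,0],"claw":1},{"dp":[0,0,-1],"turn":[0,0,0],"claw":1},{"dp":[0,0,-1],"turn":[0,0,0],"claw":1},{"dp":[0,0,-1],"turn":[0,0,0],"claw":1}]'

```text
t: 11.58
ee_pos: [523.9, -23.1, 33.4]
orientation: [-1.382, 0.888, -0.893]
ft_force: [0.2, 0.3, 0.8]
width: 87.9
```

Call:
jog_arm --steps '[{"dp":[0,0,0],"turn":[0,0,0],"claw":0.75},{"dp":[0,0,0],"turn":[0,0,0],"claw":0.7},{"dp":[0,0,0],"turn":[0,0,0],"claw":0.65},{"dp":[0,0,0],"turn":[0,0,0],"claw":0.5},{"dp":[0,0,0],"turn":[0,0,0],"claw":0.4},{"dp":[0,0,0],"turn":[0,0,0],"claw":0.4},{"dp":[0,0,0],"turn":[0,0,0],"claw":0.4}]'

```text
t: 12.17
ee_pos: [524.1, -22.9, 34.0]
orientation: [-1.382, 0.888, -0.893]
ft_force: [-2.1, 1.9, 5.6]
width: 56.0
```

Call:
jog_arm --steps '[{"dp":[0,0,0.05],"turn":[0,0,0],"claw":0.2},{"dp":[0,0,0.1],"turn":[0,0,0],"claw":0.2},{"dp":[0,0,0.15],"turn":[0,0,0],"claw":0.2},{"dp":[0,0,0.15],"turn":[0,0,0],"claw":0.2},{"dp":[0,0,0.15],"turn":[0,0,0],"claw":0.2},{"dp":[0,0,0.15],"turn":[0,0,0],"claw":0.2},{"dp":[0,0,0.15],"turn":[0,0,0],"claw":0.2},{"dp":[0,0,0.15],"turn":[0,0,0],"claw":0.2}]'

```text
t: 12.83
ee_pos: [523.9, -22.9, 45.8]
orientation: [-1.382, 0.888, -0.892]
ft_force: [0.2, 0.2, -4.8]
width: 55.9
```

Run:
```python
from h import *
F=[]
for k in range(6):
    o=ctrl.get_obs(); F.append(o['ft_force'])
    if k<5: d=ctrl.get_image('scene')
print(np.mean(F,0).round(2),o['t'],o['width'],o['ee_pos'],o['moment'])
```

```text
[ 0.05  0.02 -4.72] 13.0833 56.207808404794825 [524.03616171 -22.91875364  45.85781814] [ 0.00543093  0.04986017 -0.00347668]
```

A is the heavy one (4.7 N). I'll lift it higher and carry it to the empty half of the tray.

Call:
jog_arm --steps '[{"dp":[0,0,0.2],"turn":[0,0,0],"claw":0.2},{"dp":[0,0,0.4],"turn":[0,0,0],"claw":0.2},{"dp":[0,0,0.6],"turn":[0,0,0],"claw":0.2},{"dp":[-0.1,0.2,0.6],"turn":[0,0,0],"claw":0.2},{"dp":[-0.2,0.4,0.6],"turn":[0,0,0],"claw":0.2},{"dp":[-0.25,0.6,0.6],"turn":[0,0,0],"claw":0.2},{"dp":[-0.25,0.7,0.6],"turn":[0,0,0],"claw":0.2},{"dp":[-0.25,0.7,0.6],"turn":[0,0,0],"claw":0.2}]'

```text
t: 13.75
ee_pos: [504.0, 34.3, 94.0]
orientation: [-1.382, 0.886, -0.891]
ft_force: [1.1, -0.5, -5.4]
width: 56.2
```

Call:
jog_arm --steps '[{"dp":[-0.1,0.15,0],"turn":[0,0,0],"claw":0.2},{"dp":[-0.2,0.35,0],"turn":[0,0,0],"claw":0.2},{"dp":[-0.25,0.55,0],"turn":[0,0,0],"claw":0.2},{"dp":[-0.25,0.65,0],"turn":[0,0,0],"claw":0.2},{"dp":[-0.25,0.7,0],"turn":[0,0,0],"claw":0.2},{"dp":[-0.25,0.7,0],"turn":[0,0,0],"claw":0.2}]'

```text
t: 14.25
ee_pos: [485.0, 90.5, 94.1]
orientation: [-1.382, 0.885, -0.891]
ft_force: [0.2, 0.1, -5.5]
width: 56.2
```

Call:
jog_arm --steps '[{"dp":[-0.1,0.15,0],"turn":[0,0,0],"claw":0.2},{"dp":[-0.2,0.35,0],"turn":[0,0,0],"claw":0.2},{"dp":[-0.2,0.55,0],"turn":[0,0,0],"claw":0.2},{"dp":[-0.2,0.65,0],"turn":[0,0,0],"claw":0.2},{"dp":[-0.2,0.7,0],"turn":[0,0,0],"claw":0.2},{"dp":[-0.2,0.7,0],"turn":[0,0,0],"claw":0.2},{"dp":[-0.2,0.7,0],"turn":[0,0,0],"claw":0.2},{"dp":[-0.2,0.7,0],"turn":[0,0,0],"claw":0.2}]'

```text
t: 14.92
ee_pos: [469.1, 145.9, 94.0]
orientation: [-1.382, 0.885, -0.892]
ft_force: [-0.4, 0.0, -5.3]
width: 55.9
```

Run:
```python
from h import *
d=snap('scene','s5'); d2=snap('top','t5'); W=world(d)
print(ctrl.get_obs()['ee_pos'])
w=world(d2)[255:325,220:325].reshape(-1,3); m=(w[:,2]>11)&(w[:,2]<25)
print('tray',cv2.minAreaRect(w[m][:,:2].astype(np.float32)),m.sum())
a=cv2.imread('pics/s5.png')[180:360,220:420];b=cv2.imread('pics/t5.png')[240:340,210:410]
cv2.imwrite('pics/s5c.png',np.vstack([cv2.resize(a,(440,396)),cv2.resize(b,(440,200))]))
```

```text
[469.0521831  145.92272047  94.00395572]
tray ((461.611572265625, 204.52792358398438), (120.52765655517578, 253.92872619628906), 3.214895725250244) 389
```

View pics/s5c.png

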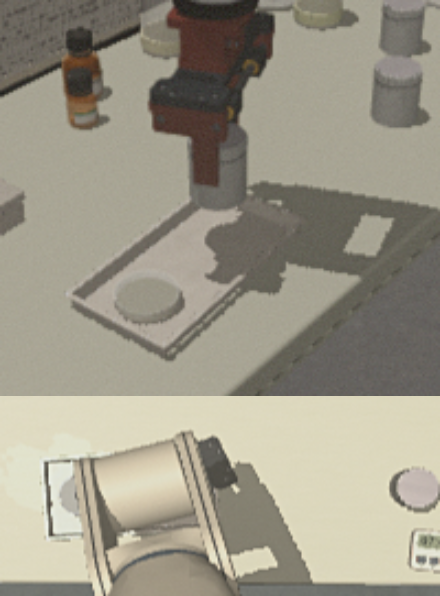

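The can hangs over the empty end of the tray at (218,165) and the dish is clear at (148,298). I'll lower it in stages.

Call:
jog_arm --steps '[{"dp":[0,0,-0.15],"turn":[0,0,0],"claw":0.2},{"dp":[0,0,-0.3],"turn":[0,0,0],"claw":0.2},{"dp":[0,0,-0.45],"turn":[0,0,0],"claw":0.2},{"dp":[0,0,-0.55],"turn":[0,0,0],"claw":0.2},{"dp":[0,0,-0.62],"turn":[0,0,0],"claw":0.2},{"dp":[0,0,-0.66],"turn":[0,0,0],"claw":0.2},{"dp":[0,0,-0.68],"turn":[0,0,0],"claw":0.2},{"dp":[0,0,-0.68],"turn":[0,0,0],"claw":0.2},{"dp":[0,0,-0.68],"turn":[0,0,0],"claw":0.2},{"dp":[0,0,-0.68],"turn":[0,0,0],"claw":0.2}]'

```text
t: 15.85
ee_pos: [469.4, 146.1, 40.0]
orientation: [-1.381, 0.885, -0.892]
ft_force: [0.5, 0.6, -4.1]
width: 56.1
```

Call:
jog_arm --steps '[{"dp":[0,0,-0.01],"turn":[0,0,0],"claw":0.2},{"dp":[0,0,-0.02],"turn":[0,0,0],"claw":0.2},{"dp":[0,0,-0.03],"turn":[0,0,0],"claw":0.2},{"dp":[0,0,-0.035],"turn":[0,0,0],"claw":0.2},{"dp":[0,0,-0.04],"turn":[0,0,0],"claw":0.2},{"dp":[0,0,-0.045],"turn":[0,0,0],"claw":0.2},{"dp":[0,0,-0.045],"turn":[0,0,0],"claw":0.2},{"dp":[0,0,-0.045],"turn":[0,0,0],"claw":0.2}]'

```text
t: 16.52
ee_pos: [469.4, 146.0, 36.4]
orientation: [-1.381, 0.885, -0.892]
ft_force: [-0.2, 0.2, -4.1]
width: 55.8
```

Call:
jog_arm --steps '[{"dp":[0,0,-0.01],"turn":[0,0,0],"claw":0.2},{"dp":[0,0,-0.015],"turn":[0,0,0],"claw":0.2},{"dp":[0,0,-0.015],"turn":[0,0,0],"claw":0.2},{"dp":[0,0,-0.015],"turn":[0,0,0],"claw":0.2},{"dp":[0,0,-0.015],"turn":[0,0,0],"claw":0.2}]'

```text
t: 16.93
ee_pos: [469.7, 146.1, 36.1]
orientation: [-1.381, 0.884, -0.892]
ft_force: [-3.1, -1.1, 9.0]
width: 55.9
```

Call:
jog_arm --steps '[{"dp":[0,0,0],"turn":[0,0,0],"claw":0.65},{"dp":[0,0,0],"turn":[0,0,0],"claw":0.7},{"dp":[0,0,0],"turn":[0,0,0],"claw":0.8},{"dp":[0,0,0],"turn":[0,0,0],"claw":0.85},{"dp":[0,0,0],"turn":[0,0,0],"claw":0.85},{"dp":[0,0,0],"turn":[0,0,0],"claw":0.85}]'

```text
t: 17.43
ee_pos: [469.7, 146.1, 36.1]
orientation: [-1.381, 0.884, -0.892]
ft_force: [0.1, 0.5, -0.6]
width: 74.3
```

Run:
```python
from h import *
d=snap('scene','s6')
o=ctrl.get_obs();print(o['ee_pos'],o['width'],o['ft_force'])
a=cv2.imread('pics/s6.png')[180:360,220:420]
cv2.imwrite('pics/s6c.png',cv2.resize(a,None,fx=3.3,fy=3.3))
```

```text
[469.66507248 146.04463734  36.09833904] 75.21452769651816 [-0.79508058 -0.51589245  0.49842719]
```

View pics/s6c.png

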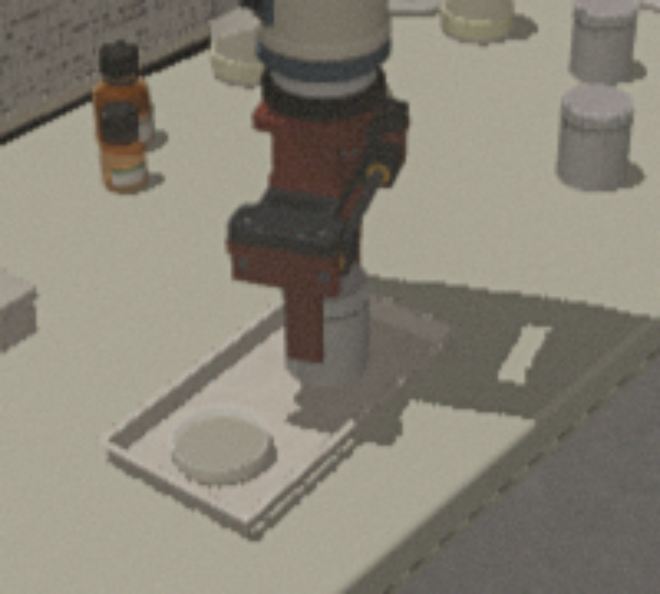

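The can stands in the tray at (335,340) with the jaws open. I'll retreat straight up and then to the right.

Call:
jog_arm --steps '[{"dp":[0,0,0.1],"turn":[0,0,0],"claw":0.85},{"dp":[0,0,0.4],"turn":[0,0,0],"claw":0.85},{"dp":[0,0,0.7],"turn":[0,0,0],"claw":0.85},{"dp":[0,0,1],"turn":[0,0,0],"claw":0.85},{"dp":[0,0,1],"turn":[0,0,0],"claw":0.85},{"dp":[0,0,1],"turn":[0,0,0],"claw":0.85}]'

```text
t: 17.98
ee_pos: [470.7, 146.4, 117.6]
orientation: [-1.378, 0.882, -0.894]
ft_force: [-0.3, -0.3, -0.2]
width: 74.4
```

Call:
jog_arm --steps '[{"dp":[0,0,0.5],"turn":[0,0,0],"claw":0.85},{"dp":[0,0,1],"turn":[0,0,0],"claw":0.85},{"dp":[-0.2,-0.5,1],"turn":[0,0,0],"claw":0.85},{"dp":[-0.4,-1,1],"turn":[0,0,0],"claw":0.85},{"dp":[-0.4,-1,1],"turn":[0,0,0],"claw":0.85}]'

```text
t: 18.4
ee_pos: [435.0, 62.7, 196.7]
orientation: [-1.381, 0.886, -0.894]
ft_force: [-0.4, -0.2, -1.3]
width: 75.0
```

Call:
jog_arm --steps '[{"dp":[0,-1,0],"turn":[0,0,0],"claw":0.85},{"dp":[0,-1,0],"turn":[0,0,0],"claw":0.85},{"dp":[0,-1,0],"turn":[0,0,0],"claw":0.85},{"dp":[0,-1,0],"turn":[0,0,0],"claw":0.85},{"dp":[0,-1,0],"turn":[0,0,0],"claw":0.85}]'

```text
t: 18.82
ee_pos: [434.7, -17.1, 195.9]
orientation: [-1.381, 0.888, -0.893]
ft_force: [0.4, 0.2, -0.2]
width: 74.3
```

Call:
jog_arm --steps '[{"dp":[0,-1,0],"turn":[0,0,0],"claw":0.85},{"dp":[0,-1,0],"turn":[0,0,0],"claw":0.85},{"dp":[0,-1,0],"turn":[0,0,0],"claw":0.85},{"dp":[0,-1,0],"turn":[0,0,0],"claw":0.85},{"dp":[0,-1,0],"turn":[0,0,0],"claw":0.85}]'

```text
t: 19.23
ee_pos: [434.6, -95.7, 195.5]
orientation: [-1.381, 0.889, -0.892]
ft_force: [-0.3, 0.2, 0.7]
width: 74.8
```

Run:
```python
from h import *
d=snap('scene','s7'); d2=snap('top','t7'); w=world(d2).reshape(-1,3)
print(ctrl.get_obs()['ee_pos'])
def rep(c,h,t,r=50):
    m=(np.hypot(w[:,0]-c[0],w[:,1]-c[1])<r)&(abs(w[:,2]-h)<t)
    print(c,m.sum(),np.array(cv2.minEnclosingCircle(w[m][:,:2].astype(np.float32))[0]).round(1) if m.any() else '',w[m].mean(0).round(1))
rep((567,-336),68,6);rep((474,-177),68,6);rep((469,146),70,6);rep((718,-131),126,6);rep((382,-207),17,4)
rep((457,254),16.4,2,36)
m=(abs(w[:,0]-465)<85)&(abs(w[:,1]-194)<140)&(w[:,2]>11)&(w[:,2]<25)
print('tray',cv2.minAreaRect(w[m][:,:2].astype(np.float32)))
a=cv2.imread('pics/s7.png')[120:360,220:500];b=cv2.imread('pics/t7.png')[160:340,160:500]
cv2.imwrite('pics/s7c.png',np.vstack([cv2.resize(a,(400,300),),cv2.resize(b,(400,212))]));cv2.imwrite('pics/s7c.png',np.hstack([cv2.resize(a,(400,343)),cv2.resize(b,(400,343))]))
```

```text
[434.62983388 -95.46455522 195.6387244 ]
(567, -336) 301 [ 567.1 -336.4] [ 566.7 -335.8   68.4]
(474, -177) 10 [ 495.9 -167.4] [ 497.3 -167.6   67.8]
(469, 146) 296 [471.4 146.6] [471.6 146.5  70.3]
(718, -131) 459 [ 721.6 -133.5] [ 721.  -133.   125.8]
(382, -207) 3 [ 357.4 -184.2] [ 357.8 -183.3   14.7]
(457, 254) 160 [460.9 256.8] [459.6 257.2  16.4]
tray ((463.4214782714844, 203.12826538085938), (119.17652893066406, 249.20651245117188), 4.788273811340332)
```

View pics/s7c.png

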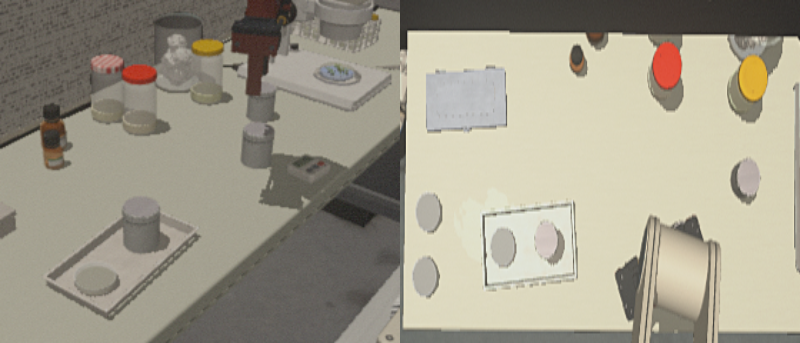

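Can A stands in the tray (top view 546,240), about 3 mm off its centreline and 48 mm from its centre towards -y. The dish is at (503,247), C is unmoved and B stands upright in the scene view at (257,145). The arm is clear, so I'm handing in.

```bash
python3 -c "
from workcell import ctrl
o=ctrl.get_obs();print(abs(o['qvel']).max(),o['ft_force']);print(ctrl.close_job())"
```

```text
0.005355585529154123 [ 0.38037144 -0.91410131 -1.25754127]
the job is handed in; nothing more can be done
None
```

The heavy canister, A, is standing upright in the empty half of the instrument tray, and I've handed the job in. I lifted each can about 12 mm and read the wrist force: C was about 1.1 N, B about 1.2 N and A about 4.7 N. C and B went back down where they stood. The arm finished well clear of everything, about 19 s into the 72 s allowed.

**Last checks that passed (camera):**
- **A:** it sits about +3 mm (x) and −48 mm (y) from the tray's centre, with its top at the height expected if it rests on the tray floor.
- **C:** it is within 1 mm of where it started.
- **Dish and red jar:** both are within a few mm of where they started.

**Checks that were weak or failed:**
- **B and the timer:** the arm hid both from the top camera in the last picture, so I got no final position for either. The scene picture shows B upright and the timer in place. B was set down and released within 1 mm of where I gripped it.
- **Tray outline:** the last fit came out too long (249 mm, true length 229 mm), probably because its search area took in something next to the tray. I used the tray position measured at the start for A's offsets above.

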